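# Fold the spoon box's flap over and tuck it under the lip

## Task

Close the spoon box: with the fingertips push its blue flap over from the outside until it lies flat on the box, then, keeping it pressed down, slide it by its white ridge towards the steel lip until the flap's free edge is tucked fully beneath the lip and stays shut by itself when you let go. Only push and press on the flap's blue outer side; do not pinch it or touch its white inner face with the fingers. Leave the teaspoon in the box, and do not move or pick up the garlic, the cup or the timer beside it.

Things in the scene. Friction and masses are not known exactly. Their poses are not given: they have to be found in the camera images.
- box: open wooden spoon box, fixed to the worktop, 110 mm (x) by 170 mm (y), walls 40 mm high and 5 mm thick. Origin: centre of its underside. At yaw 0 its long side lies along world y. The flap's hinge is at its +y end, the steel retaining lip at its -y end (both in the box's own frame).
- lip (a point): middle of the lower inner edge of the steel lip, 50 mm above the worktop. The lip is a 3 mm thick, 110 mm wide strip (top at 53 mm) that overhangs the box by 12 mm from the -y end wall towards the hinge; the closed flap's edge (4 mm thick) has 4 mm of height play beneath it.
- hinge_end (a point): fixed point in the box's frame at y = +80 mm, 44 mm above the worktop: where the hinge axis lies when hinge_pin is 0. The hinge axis is parallel to the box's x axis. A wall cabinet hangs over the worktop beyond x = 0.65 m (underside about 0.6 m up): keep the wrist clear of it.
- flap (a joint): angle of the blue flap about its hinge, rad: 0 = flat and closed, about 1.57 = standing upright, more = leaning outwards, away from the lip (limit 2.1). A spring with some friction (rest angle 1.7, 0.1 N m/rad, friction 0.045 N m) opens it again if it is let go untucked: holding it flat takes about 2 N at 100 mm from the hinge.
- hinge_pin (a joint): the hinge pin runs in a slot: travel of the pin, and so of the whole flap, towards the lip (along the box's -y), m. 0 = back, the flap's edge 5 mm short of the lip and free to swing; 0.016 = fully forward, the edge 11 mm beneath the lip. It keeps its place by friction; moving it takes about 3 N.
- ridge (a point): foot of the hinge-side face of the white thumb ridge on the flap's outer side, 118 mm from the hinge axis and on the flap's middle line. The ridge is 88 mm long (parallel to the hinge), 8 mm wide on top, stands 6 mm above the panel and slopes down on its lip side; push this face towards the lip.
- flap_edge (a point): middle of the flap's free edge, half-way through its thickness. The flap is a flat panel, 94 mm wide, 143 mm from hinge axis to free edge, 4 mm thick, its outer side (on top when closed) blue and its inner face (towards the box) white.
- flap_inside: the white inner face of the flap, 90 by 133 mm (origin on the hinge axis); not to be touched with the fingers.
- teaspoon: steel teaspoon, 130x27x11 mm, lying loose inside the box, lengthwise; origin at the centre of its underside.
- garlic: bulb of garlic, 60x57x58 mm, loose, beside the box's +x long side; origin at the centre of its underside; must stay where it is.
- espresso_cup: small white cup, green inside, 60x87x50 mm, loose, beside the box's +x long side; origin at the centre of its underside; must stay where it is.
- kitchen_timer: red and white round kitchen timer, 60x60x48 mm, loose, past the lip end of the box; origin at the centre of its underside; must stay where it is.

How it is judged:
On the way, in this order (a step that is already met when the one before it is completed fails the run):
1. the flap is folded down flat, lower than the lip (value of joint flap below 0.05 rad), for 0.05 s.
2. the flap's edge is tucked beneath the lip (value of joint flap below 0.05 rad and value of joint hinge_pin above 0.011 m), for 0.2 s.
At the end, for the whole second after the job is handed in: The flap is shut (flap under 0.05 rad) and at rest, its free edge tucked beneath the lip (hinge_pin over 0.011 m, at least 6 mm under), and the teaspoon is still in the box (origin within 50 mm of the box's centre, lower than 30 mm) (all of step 2 and velocity of joint flap between -0.1 and 0.1 rad/s and height (world z) of teaspoon below 0.03 m and horizontal distance between teaspoon and box below 0.05 m); the robot touches nothing.
It fails at once if the fingers push on the flap's white inner face (over 1 N) (contact force between the fingers and flap_inside above 1 N).
It fails at once if the garlic is moved by more than 20 mm or lifted (distance of garlic from where it was at the start of the episode above 0.02 m).
It fails at once if the cup is moved by more than 20 mm or lifted (distance of espresso_cup from where it was at the start of the episode above 0.02 m).
It fails at once if the timer is moved by more than 20 mm or lifted (distance of kitchen_timer from where it was at the start of the episode above 0.02 m).
It also fails if it takes over 48 s, if anything falls off the work surface, if the arm or the gripper's body presses on something with over 40 N, if the wrist force passes 120 N, or if a joint passes its speed limit or range.

## Robot

A 7-joint arm with a two-finger parallel gripper is mounted at the origin on a cart in front of the work surface, level with it; the furniture and walls round the work are solid. World frame = base frame: x ahead of the robot, y to its left, z up, the work surface at z = 0. Lengths are in m, angles in rad, forces in N, time in s.
With the tool pointing down it reaches from about 0.425 to 0.925 m from the base axis. Payload 6.8 kg.
Tool frame: the origin (TCP) lies at the very end of the fingers, on their centre line; the grasp point (between the pads) lies 19 mm behind it; z points along the fingers, y is the line along which they close (so a half turn about z gives the same grasp; the last joint's range is limited). The gripper opens to 85 mm and grips with 20 to 120 N. Pads are 22 mm wide; open, the fingers measure 114 mm over their backs; the gripper's body (76 mm by 85 mm) begins 54 mm behind the grasp point. The pads swing forward as they close: fully open they stand 13 mm farther back than shut.
Start: joints at [1.057, 0.477, 0.022, 1.555, -0.011, 1.109, -0.083], TCP at [0.266, -0.62, 0.231] pointing down, gripper open.
Joint ranges: [-2.96, 2.96], [-0.34, 2.1], [-1.41, 1.46], [0.24, 2.44], [-1.37, 4.51], [0.17, 1.92], [-2.96, 2.96]. Speed limits (rad/s): [2.39, 2.39, 3.14, 3.14, 3.14, 3.14, 3.14].

## Interface

Orientations are given as a unit quaternion [w, x, y, z].
In Python, from station import bot gives the robot as it stands.
- The arm moves only by the tool apply_moves, never from a script. Its argument "deltas" is a list of rows, each a list of 3 entries, a list of its own where there are three numbers: the closure, from 0 (fully open) to 1 (shut), then the shift along the tool's x, y, z in units of 0.2 m (1.0 is 0.2 m), then the turn about the tool's z in units of 2 pi rad (1.0 is 2 pi rad). A call has 1 to 12 rows; each row is the pose to reach, as a shift and turn from the pose commanded when the call began, along the tool's axes at that moment, turning the shorter way round; what a row does not reach only later rows make up. A row lasts 1/10 s, in which the tool goes at most 50 mm and 8.59 degrees, less where a joint would pass 70% of its speed; a pose out of reach is approached as far as the arm can. A call with a number of a shift or a turn outside -1 to 1 is refused whole. A call with a gripper value outside its range is refused whole. The fingers move at their own pace and stop on an object; "squeeze" is the grip in N (left out, the last holds). Time passes only in rows, so rows that repeat a pose let the fingers close. It gives the time, the measured TCP pose, the force, the opening and the grip force at its end, in the units of the state.
- bot.get_obs(): the state, without advancing time (a new reading comes with each control period).
- bot.read_camera(name): name is "scene" or "side" or "wrist"; returns a dict with "color" (400x640x3 uint8, red, green, blue), "intrinsics" (3x3 intrinsics, pixels), "k1" (the pictures are not rectified: a ray, as slopes to the right and down, at radius r is drawn at 1 + k1 r^2 times it, then the intrinsics apply), "pose" (4x4, takes a point from camera to world coordinates); the wrist camera has in their place "hand_eye" (4x4, takes a point from camera to tool coordinates, whose origin is the TCP and whose axes are the flange's). Camera axes: x right, y down, z forward; pixel columns grow to the right and rows downward; lengths in m; the calibration is good to about 2 mm. A picture is of the moment at which its call begins: read the wrist's pose just before it. There is no depth.
- bot.hand_in(): hands the job in; it is judged then, once.
Trained networks look in a picture, given as the dict that the camera call returned (one of the last four; its "shot" number tells which), for a name from the list of things; names that differ only in an ending like _2 or _b are one class to them, and where a whole thing is asked for, a point or a joint stands for the part that bears it (a point fixed in the world has none). Each returns a list of dicts, best first, with "confidence" (0 to 1); they miss things now and then, are a little off and sometimes report something else, mostly with a low value. They report only what shows in the picture. A call takes as long as a camera call.
- bot.look_for(picture, target): "point" ([x, y, z] in m, in world coordinates, good to about 4 mm: the middle of the surface that is visible of it).
The state is a dict: "t": time; "q": joint angles; "joint_vel": joint speeds; "joint_torque": joint torques, N m; "eef_pos": TCP position; "tool_rot": TCP orientation; "contact_force": force on the tool from outside, world axes, zero at the start; "torque": the same for the moment, N m; "gripper_width": opening from 0.0 (shut) to 1.0 (fully open); "grasp_force": force on a finger pad.
Only numpy, scipy, OpenCV 4.12 (cv2) and the standard library are available. Lean on these libraries where they do the work, as an engineer would, in place of code of your own. Each camera call takes 0.05 s, during which the arm holds its last target. There are 200 camera calls.

## Working session

There is one attempt and no reset: what is moved stays moved. The work goes in short steps, Python scripts to look and compute and a tool call to move; the robot and the scene stay as the last step left them, time stands still between calls to the robot, and variables do not carry over. Pictures are saved under pics/ and viewed, at most 10 in all, crops included, and the job is handed in when it is done.

Besides the shell and the picture viewer there is one more tool, called after "Call:" in YAML: its name, and indented under it one key for each argument. apply_moves: Moves the arm, as the interface text tells. Its arguments: {"type":"object","properties":{"deltas":{"type":"array","items":{"type":"array"}},"squeeze":{"type":"number"}},"required":["deltas"]}

```bash
mkdir -p pics
cat > h.py <<'E'
from station import bot
import numpy as np, cv2
E
python3 - <<'E'
from h import *
o=bot.get_obs();print({k:np.round(v,3).tolist() for k,v in o.items()})
ims=[]
for c in ['scene','side']:
    p=bot.read_camera(c); ims.append(p['color'])
    print(c,np.round(p['pose'],3).tolist(),p['intrinsics'].tolist() if hasattr(p['intrinsics'],'tolist') else p['intrinsics'],p['k1'])
    for n in ['box','lip','hinge_end','flap','ridge','flap_edge','teaspoon','garlic','espresso_cup','kitchen_timer']:
        try: r=bot.look_for(p,n)
        except Exception as e: r=[];print(n,e)
        print(n,[(np.round(d['point'],3).tolist(),round(d['confidence'],2)) for d in r[:2]])
    cv2.imwrite(f'pics/{c}0.png',p['color'][:,:,::-1])
E
```

```text
{'t': 0.0, 'q': [1.057, 0.478, 0.022, 1.556, -0.011, 1.109, -0.083], 'joint_vel': [0.0, -0.0, -0.001, 0.0, 0.001, -0.001, -0.0], 'joint_torque': [0.001, -59.645, 1.608, -28.12, 0.012, 0.009, 0.0], 'eef_pos': [0.266, -0.62, 0.23], 'tool_rot': [-0.001, 0.979, 0.201, -0.0], 'contact_force': [-0.315, -0.017, -0.469], 'torque': [0.024, 0.005, -0.019], 'grasp_force': 0.0, 'gripper_width': 1.004}
scene [[0.15, -0.874, 0.462, 0.218], [-0.989, -0.128, 0.078, -0.049], [-0.009, -0.469, -0.883, 0.82], [0.0, 0.0, 0.0, 1.0]] [[502.79291557492337, 0.0, 311.15965121470515], [0.0, 502.79291557492337, 207.22383832148486], [0.0, 0.0, 1.0]] -0.15093514944831124
box [([0.52, 0.092, 0.021], 0.68)]
lip [([0.522, 0.094, 0.015], 0.68), ([0.493, 0.159, 0.126], 0.63)]
hinge_end [([0.519, 0.096, 0.016], 0.67)]
flap [([0.49, 0.165, 0.127], 0.6), ([0.522, 0.094, 0.018], 0.24)]
ridge [([0.498, 0.161, 0.128], 0.79)]
flap_edge [([0.498, 0.163, 0.127], 0.57), ([0.508, 0.095, 0.011], 0.34)]
teaspoon []
garlic [([0.652, 0.056, 0.036], 0.95)]
espresso_cup [([0.629, 0.18, 0.031], 0.63)]
kitchen_timer [([0.556, -0.052, 0.032], 0.94), ([0.492, 0.162, 0.123], 0.47)]
side [[0.999, 0.046, -0.021, 0.608], [0.045, -0.626, 0.779, -0.653], [0.023, -0.779, -0.627, 0.584], [0.0, 0.0, 0.0, 1.0]] [[366.36679370966607, 0.0, 311.716105119413], [0.0, 366.36679370966607, 197.2817455854496], [0.0, 0.0, 1.0]] 0.02847308851399361
box [([0.515, 0.144, 0.052], 0.83)]
lip [([0.512, 0.146, 0.049], 0.97), ([0.612, 0.158, 0.039], 0.28)]
hinge_end [([0.512, 0.144, 0.053], 0.76)]
flap [([0.5, 0.158, 0.114], 0.69), ([0.512, 0.144, 0.052], 0.58)]
ridge [([0.503, 0.156, 0.114], 0.71)]
flap_edge [([0.502, 0.16, 0.118], 0.73)]
teaspoon [([0.498, 0.108, 0.009], 0.58)]
garlic [([0.661, 0.05, 0.034], 0.7)]
espresso_cup [([0.611, 0.161, 0.035], 0.92), ([0.501, 0.156, 0.118], 0.45)]
kitchen_timer [([0.564, -0.065, 0.032], 0.65)]
```

View pics/scene0.png

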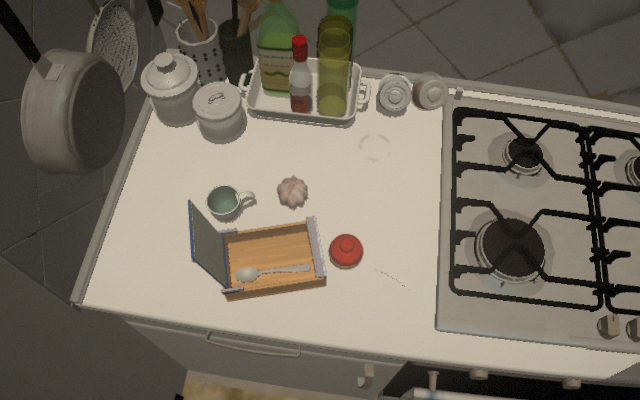

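View pics/side0.png

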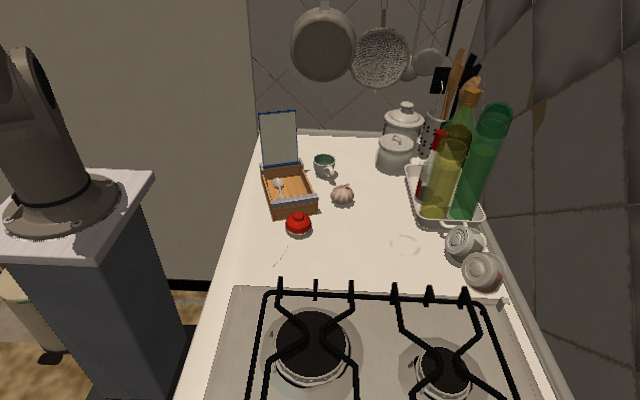

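The scene shows the box open at about (275,260), with the lip on the right (311–325, 217–285) and the flap leaning outward on the left (190–230, 203–290). The cup and garlic lie behind it at (225,200) and (292,192), and the timer is at (346,250). I'll zoom in for the corners.

Run:
```python
from h import *
a=cv2.imread('pics/scene0.png')[190:310,180:340]
b=cv2.imread('pics/side0.png')[100:220,250:330]
im=np.hstack([cv2.resize(a,None,fx=3.3,fy=4.5,interpolation=2),cv2.resize(b,None,fx=3.3,fy=4.5,interpolation=2)])
cv2.imwrite('pics/c1.png',im);print(im.shape)
```

```text
(540, 792, 3)
```

View pics/c1.png

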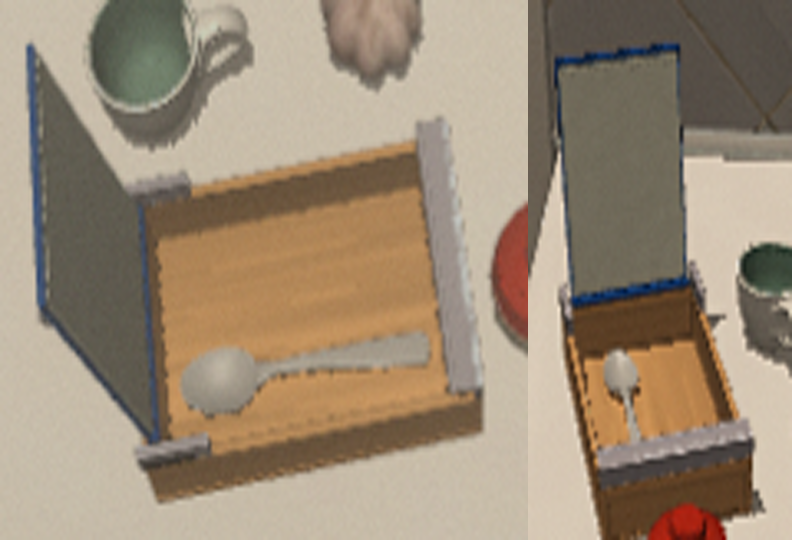

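The crop shows the box yawed slightly, the lip's inner edge, all four flap corners in both views, and the spoon inside. Next I'll fit the box pose and flap angle.

```bash
cat >> h.py <<'E'
def proj(p,P):
    T=np.linalg.inv(p['pose']); c=P@T[:3,:3].T+T[:3,3]; s=c[:,:2]/c[:,2:]
    s=s*(1+p['k1']*(s**2).sum(1,keepdims=True)); K=np.array(p['intrinsics'])
    return s*[K[0,0],K[1,1]]+K[:2,2]
E
python3 - <<'E'
from h import *
from scipy.optimize import least_squares
S={'lipp':(416,125),'lipm':(450,392),'ep':(32,48),'em':(42,312),'hp':(140,195),'hm':(157,438),'b1':(160,500),'b2':(482,432)}
D={'lipp':(748,425),'lipm':(598,462),'ep':(680,47),'em':(558,62),'hp':(687,283),'hm':(573,303)}
def loc(n,th):
    s=.055 if n[-1]=='p' else -.055; f=.047*np.sign(s)
    e=lambda r:[f,.08-r*np.cos(th),.044+r*np.sin(th)]
    if n[0]=='l': return [s,-.073,.053]
    if n[0]=='e': return e(.143)
    if n[0]=='h': return e(.004)
    return [-.055,.085 if n=='b1' else -.085,0]
ps=bot.read_camera('scene');pd=bot.read_camera('side')
def W(n,v):
    c,s=np.cos(v[2]),np.sin(v[2]);l=loc(n,v[3]);return [v[0]+c*l[0]-s*l[1],v[1]+s*l[0]+c*l[1],l[2]]
def res(v,sep=False):
    a=proj(ps,np.array([W(n,v) for n in S]))-[(180+u/3.3,190+w/4.5) for u,w in S.values()]
    b=proj(pd,np.array([W(n,v) for n in D]))-[(250+(u-528)/3.3,100+w/4.5) for u,w in D.values()]
    return (a,b) if sep else np.vstack([a,b]).ravel()
r=least_squares(res,[.52,.09,0,1.7],loss='soft_l1');v=r.x;print(np.round(v,4))
a,b=res(v,True);print(np.round(a,1).tolist(),np.round(b,1).tolist())
c,s=np.cos(v[2]),np.sin(v[2])
for n,l in dict(ridge0=[0,.08-.118],hinge=[0,.08],lip=[0,-.073]).items(): print(n,np.round([v[0]+c*l[0]-s*l[1],v[1]+s*l[0]+c*l[1]],4))
for n in ['ep','em']: print(n,np.round(W(n,v),3))
E
```

```text
[0.5265 0.0708 0.3092 1.7474]
[[4.0, -1.2], [4.4, -0.5], [-0.1, -2.4], [0.1, -2.1], [-0.8, 1.8], [-1.3, -0.1], [0.2, 0.1], [1.4, 0.2]] [[-0.1, -0.2], [-1.3, -1.4], [-0.5, -1.3], [-1.6, -1.0], [-0.3, -1.7], [-0.9, -1.6]]
ridge0 [0.5381 0.0346]
hinge [0.5021 0.147 ]
lip [0.5487 0.0013]
ep [0.539 0.185 0.185]
em [0.45  0.157 0.185]
```

```bash
cat > fit.py <<'E'
from h import *
from scipy.optimize import least_squares
S={'lipp':(416,125),'lipm':(450,392),'ep':(32,48),'em':(42,312),'hp':(140,195),'hm':(157,438),'b1':(160,500),'b2':(482,432)}
D={'lipp':(748,425),'lipm':(598,462),'ep':(680,47),'em':(558,62),'hp':(687,283),'hm':(573,303)}
def loc(n,th):
    s=.055 if n[-1]=='p' else -.055; f=.047*np.sign(s)
    e=lambda r:[f,.08-r*np.cos(th),.044+r*np.sin(th)]
    if n[0]=='l': return [s,-.068,.053]
    if n[0]=='e': return e(.143)
    if n[0]=='h': return e(.002)
    return [-.055,.085 if n=='b1' else -.085,0]
ps=bot.read_camera('scene');pd=bot.read_camera('side')
def W(n,v):
    c,s=np.cos(v[2]),np.sin(v[2]);l=loc(n,v[3]);return [v[0]+c*l[0]-s*l[1],v[1]+s*l[0]+c*l[1],l[2]]
def res(v,sep=False):
    a=proj(ps,np.array([W(n,v) for n in S]))-[(180+u/3.3,190+w/4.5) for u,w in S.values()]+v[4:6]
    b=proj(pd,np.array([W(n,v) for n in D]))-[(250+(u-528)/3.3,100+w/4.5) for u,w in D.values()]+v[6:8]
    return (a,b) if sep else np.r_[np.vstack([a,b]).ravel(),v[4:8]]
r=least_squares(res,[.52,.09,0,1.7,0,0,0,0],loss='soft_l1');v=r.x;print(np.round(v,4))
a,b=res(v,True);print(np.round(a,1).tolist(),np.round(b,1).tolist())
c,s=np.cos(v[2]),np.sin(v[2])
for n,l in dict(ridge0=[0,.08-.118],hinge=[0,.08],lip=[0,-.068]).items(): print(n,np.round([v[0]+c*l[0]-s*l[1],v[1]+s*l[0]+c*l[1]],4))
for n in ['ep','em']: print(n,np.round(W(n,v),3))
o=bot.get_obs();print(o['eef_pos'],o['t'])
from scipy.spatial.transform import Rotation as R
w=o['tool_rot'];print(np.round(R.from_quat([*w[1:],w[0]]).as_matrix(),3))
E
python3 fit.py
```

```text
[ 0.5269  0.0707  0.3133  1.7468 -0.4155  0.4133  0.6679  1.1227]
[[0.7, -0.7], [1.2, -0.1], [-0.4, -2.0], [0.0, -1.7], [-0.8, 2.7], [-1.1, 0.6], [0.1, 0.4], [1.2, 0.2]] [[0.3, -0.4], [-0.7, -1.6], [0.1, -0.1], [-0.9, 0.3], [0.5, 0.1], [-0.2, 0.3]]
ridge0 [0.5386 0.0346]
hinge [0.5023 0.1468]
lip [0.5479 0.006 ]
ep [0.539 0.185 0.185]
em [0.45  0.156 0.185]
[ 0.26647383 -0.62021683  0.23135112] 1.3
[[ 0.919  0.395  0.   ]
 [ 0.395 -0.919 -0.   ]
 [ 0.     0.    -1.   ]]
```

Call:
apply_moves:
  deltas:
    - [1, [0.2, -0.2, -0.04], -0.02]
    - [1, [0.4, -0.4, -0.08], -0.04]
    - [1, [0.6, -0.6, -0.12], -0.06]
    - [1, [0.8, -0.8, -0.16], -0.08]
    - [1, [1, -1, -0.2], -0.1]
    - [1, [1, -1, -0.2], -0.12]
    - [1, [1, -1, -0.2], -0.14]
    - [1, [1, -1, -0.2], -0.16]
    - [1, [1, -1, -0.2], -0.18]
    - [1, [1, -1, -0.2], -0.2]
    - [1, [1, -1, -0.2], -0.22]
    - [1, [1, -1, -0.2], -0.235]
  squeeze: 40

```text
t: 2.5
eef_pos: [0.3712, -0.3576, 0.2714]
tool_rot: [0.0, 0.587, 0.81, -0.0]
contact_force: [0.4, -0.4, 0.3]
gripper_width: -0.0
grasp_force: 0.0
```

```bash
cat > st.py <<'E'
from h import *
from scipy.spatial.transform import Rotation as R
o=bot.get_obs();w=o['tool_rot'];M=R.from_quat([*w[1:],w[0]]).as_matrix()
C=np.array([.5269,.0707,0]);B=R.from_euler('z',.3133).as_matrix()
print('t',o['t'],'pos',np.round(o['eef_pos'],4),'box',np.round(B.T@(o['eef_pos']-C),4),'q',np.round(o['q'],2),'F',np.round(B.T@o['contact_force'],1),o['gripper_width'])
print('tool axes in box frame\n',np.round(B.T@M,3))
def to(b): print(b,'units',np.round(M.T@(B@np.array(b)+C-o['eef_pos'])/.2,3))
E
python3 -c "
from st import *
to([0,.155,.25])"
```

```text
t 2.5 pos [ 0.3712 -0.3576  0.2714] box [-0.2801 -0.3594  0.2714] q [ 0.92  0.19 -0.32  1.87  0.07  1.09  0.9 ] F [ 0.3 -0.5  0.3] -0.00014947119256485808
tool axes in box frame
 [[-0.003  1.     0.   ]
 [ 1.     0.003 -0.   ]
 [-0.     0.    -1.   ]]
[0, 0.155, 0.25] units [2.568 1.408 0.107]
```

Call:
apply_moves:
  deltas:
    - [1, [0.2, 0.2, 0], 0]
    - [1, [0.4, 0.4, 0], 0]
    - [1, [0.6, 0.6, 0], 0]
    - [1, [0.8, 0.8, 0], 0]
    - [1, [1, 0.9, 0], 0]
    - [1, [1, 0.9, 0], 0]
    - [1, [1, 0.9, 0], 0]

```text
t: 3.2
eef_pos: [0.4823, -0.1079, 0.2717]
tool_rot: [0.0, 0.586, 0.81, 0.001]
contact_force: [-0.3, -0.4, 0.1]
gripper_width: -0.002
grasp_force: 0.0
```

Call:
apply_moves:
  deltas:
    - [1, [0.2, 0.1, 0], 0]
    - [1, [0.4, 0.2, 0], 0]
    - [1, [0.6, 0.3, 0], 0]
    - [1, [0.8, 0.4, 0], 0]
    - [1, [1, 0.5, 0], 0]
    - [1, [1, 0.5, 0], 0]
    - [1, [1, 0.5, 0], 0]

```text
t: 3.9
eef_pos: [0.5154, 0.1088, 0.2712]
tool_rot: [0.0, 0.588, 0.809, -0.0]
contact_force: [-1.1, -0.7, -0.0]
gripper_width: 0.0
grasp_force: 0.0
```

Call:
apply_moves:
  deltas:
    - [1, [0.2, 0, 0], 0]
    - [1, [0.4, 0, 0], 0]
    - [1, [0.57, 0, 0], 0]
    - [1, [0.57, 0, 0], 0]
    - [1, [0.57, 0, 0], 0]

```text
t: 4.4
eef_pos: [0.4808, 0.2158, 0.2712]
tool_rot: [0.0, 0.589, 0.808, -0.0]
contact_force: [-0.4, -0.6, -0.2]
gripper_width: -0.003
grasp_force: 0.0
```

```bash
python3 -c "
from st import *
to([0,.155,.14])
a=bot.read_camera('scene');b=bot.read_camera('side')
im=np.hstack([cv2.resize(a['color'][130:310,130:290],None,fx=2.5,fy=3),cv2.resize(b['color'][20:220,220:380],None,fx=2.5,fy=2.7)])
"
python3 - <<'E'
from h import *
a=bot.read_camera('scene')['color'][100:310,110:350];b=bot.read_camera('side')['color'][20:230,200:360]
cv2.imwrite('pics/d.png',np.hstack([cv2.resize(x,None,fx=2,fy=2) for x in (a,b)])[:,:,::-1])
E
```

```text
t 4.4 pos [0.4808 0.2158 0.2712] box [0.0008 0.1523 0.2712] q [ 0.05  0.27 -0.7   1.82  0.19  1.12 -0.41] F [-0.5 -0.4 -0.2] -0.0034681618933348067
tool axes in box frame
 [[ 0.003  1.    -0.   ]
 [ 1.    -0.003 -0.001]
 [-0.001 -0.    -1.   ]]
[0, 0.155, 0.14] units [ 0.015 -0.004  0.656]
```

View pics/d.png

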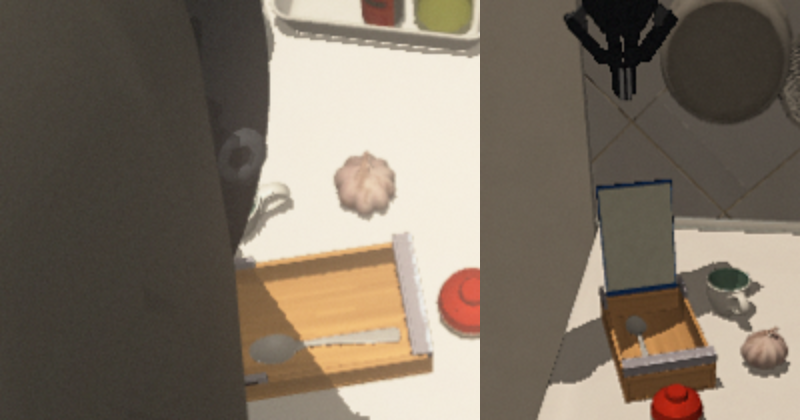

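The gripper hangs above and behind the flap (side view, fingertips at about (625,95), above the flap top at (635,183)), and the line down is clear.

Call:
apply_moves:
  deltas:
    - [1, [0.03, 0, 0.16], 0]
    - [1, [0.03, 0, 0.32], 0]
    - [1, [0.03, 0, 0.48], 0]
    - [1, [0.03, 0, 0.65], 0]
    - [1, [0.03, 0, 0.65], 0]
    - [1, [0.03, 0, 0.65], 0]

```text
t: 5.2
eef_pos: [0.4787, 0.2226, 0.1416]
tool_rot: [-0.0, 0.589, 0.808, -0.0]
contact_force: [0.3, 0.9, 0.9]
gripper_width: -0.001
grasp_force: 0.0
```

Call:
apply_moves:
  deltas:
    - [1, [-0.08, 0, 0], 0]
    - [1, [-0.16, 0, 0], 0]
    - [1, [-0.24, 0, -0.01], 0]
    - [1, [-0.315, 0, -0.015], 0]
    - [1, [-0.36, 0, -0.01], 0]
    - [1, [-0.41, 0, -0.005], 0]
    - [1, [-0.455, 0, 0], 0]
    - [1, [-0.5, 0, 0.01], 0]
    - [1, [-0.54, 0, 0.025], 0]
    - [1, [-0.575, 0, 0.045], 0]
    - [1, [-0.575, 0, 0.045], 0]

```text
t: 6.3
eef_pos: [0.5135, 0.1124, 0.1314]
tool_rot: [-0.0, 0.589, 0.808, -0.001]
contact_force: [-0.1, 0.8, 0.3]
gripper_width: 0.001
grasp_force: 0.0
```

Run:
```python
from st import *
to([0,.022,.116]); to([0,-.009,.046])
b=bot.read_camera('side')['color'][60:230,220:380]
cv2.imwrite('pics/e.png',cv2.resize(b,None,fx=3,fy=3)[:,:,::-1])
```

```text
t 6.3 pos [0.5135 0.1124 0.1314] box [1.000e-04 4.380e-02 1.314e-01] q [ 0.17  0.43 -0.62  1.97  0.33  0.85 -0.32] F [0.1 0.8 0.3] 0.0008046730659484134
tool axes in box frame
 [[ 0.003  1.    -0.002]
 [ 1.    -0.003 -0.   ]
 [-0.    -0.002 -1.   ]]
[0, 0.022, 0.116] units [-0.109 -0.     0.077]
[0, -0.009, 0.046] units [-0.264  0.001  0.427]
```

View pics/e.png

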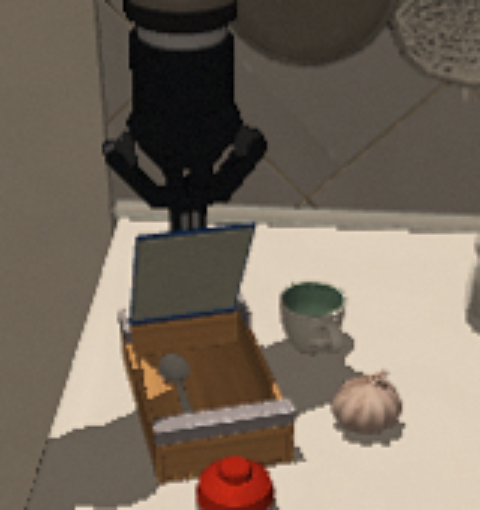

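The flap is folding inward ahead of the fingers (its top edge runs from (135,235) to (253,228)), and the fingers are on the outer side.

Call:
apply_moves:
  deltas:
    - [1, [-0.055, 0, 0.035], 0]
    - [1, [-0.11, 0, 0.077], 0]
    - [1, [-0.155, 0, 0.125], 0]
    - [1, [-0.195, 0, 0.18], 0]
    - [1, [-0.22, 0, 0.235], 0]
    - [1, [-0.244, 0, 0.297], 0]
    - [1, [-0.255, 0, 0.345], 0]
    - [1, [-0.26, 0, 0.38], 0]
    - [1, [-0.26, 0, 0.4], 0]
    - [1, [-0.26, 0, 0.415], 0]
    - [1, [-0.26, 0, 0.415], 0]

```text
t: 7.45
eef_pos: [0.5293, 0.0646, 0.0491]
tool_rot: [-0.0, 0.589, 0.808, -0.0]
contact_force: [-0.6, -0.6, 1.7]
gripper_width: 0.003
grasp_force: 0.4
```

Run:
```python
from st import *
to([0,-.009,.046])
b=bot.read_camera('side')['color'][100:230,240:350]
cv2.imwrite('pics/f.png',cv2.resize(b,None,fx=5,fy=4.5)[:,:,::-1])
```

```text
t 7.45 pos [0.5293 0.0646 0.0491] box [ 0.0004 -0.0066  0.0491] q [ 0.19  0.56 -0.54  2.    0.44  0.7  -0.31] F [-0.8 -0.4  1.7] 0.002503653264521796
tool axes in box frame
 [[ 0.001  1.    -0.   ]
 [ 1.    -0.001  0.   ]
 [ 0.    -0.    -1.   ]]
[0, -0.009, 0.046] units [-0.012 -0.002  0.015]
```

View pics/f.png

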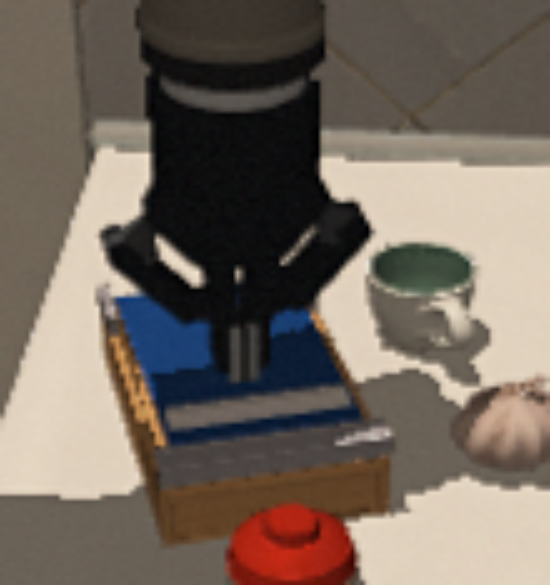

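The flap is nearly flat, with its white ridge at (165–350, 390–425) just short of the lip and the fingers behind the ridge. Next I'll press it flat.

Call:
apply_moves:
  deltas:
    - [1, [-0.01, 0, 0.01], 0]
    - [1, [-0.01, 0, 0.02], 0]
    - [1, [-0.01, 0, 0.025], 0]
    - [1, [-0.01, 0, 0.025], 0]
    - [1, [-0.01, 0, 0.025], 0]

```text
t: 8.0
eef_pos: [0.5305, 0.063, 0.0447]
tool_rot: [0.0, 0.589, 0.808, 0.0]
contact_force: [-1.5, 1.6, 3.8]
gripper_width: 0.001
grasp_force: 2.4
```

Call:
apply_moves:
  deltas:
    - [1, [0, 0, 0.008], 0]
    - [1, [0, 0, 0.012], 0]
    - [1, [0, 0, 0.012], 0]
    - [1, [0, 0, 0.012], 0]

```text
t: 8.4
eef_pos: [0.5309, 0.0631, 0.0429]
tool_rot: [0.001, 0.589, 0.808, 0.001]
contact_force: [-2.0, 0.1, 10.6]
gripper_width: -0.003
grasp_force: 5.3
```

Call:
apply_moves:
  deltas:
    - [1, [-0.02, 0, 0], 0]
    - [1, [-0.04, 0, 0], 0]
    - [1, [-0.06, 0, 0], 0]
    - [1, [-0.08, 0, 0], 0]
    - [1, [-0.1, 0, 0], 0]
    - [1, [-0.1, 0, 0], 0]
    - [1, [-0.1, 0, 0], 0]

```text
t: 9.1
eef_pos: [0.5369, 0.0454, 0.0429]
tool_rot: [0.0, 0.588, 0.809, 0.001]
contact_force: [-2.5, 3.6, 10.8]
gripper_width: 0.001
grasp_force: 4.8
```

```bash
python3 -c "
from st import *"
```

```text
t 9.1 pos [0.5369 0.0454 0.0429] box [ 0.0017 -0.0271  0.0429] q [ 0.22  0.57 -0.53  1.99  0.44  0.69 -0.28] F [-1.3  4.2 10.8] 0.0005537030663036711
tool axes in box frame
 [[ 0.001  1.     0.002]
 [ 1.    -0.001  0.002]
 [ 0.002  0.002 -1.   ]]
```

Call:
apply_moves:
  deltas:
    - [1, [-0.015, 0, 0], 0]
    - [1, [-0.03, 0, 0], 0]
    - [1, [-0.045, 0, 0], 0]
    - [1, [-0.06, 0, 0], 0]
    - [1, [-0.075, 0, 0], 0]
    - [1, [-0.09, 0, 0], 0]
    - [1, [-0.09, 0, 0], 0]
    - [1, [-0.09, 0, 0], 0]

```text
t: 9.9
eef_pos: [0.5413, 0.0331, 0.0427]
tool_rot: [-0.002, 0.587, 0.81, 0.003]
contact_force: [-5.2, 14.5, 8.1]
gripper_width: 0.003
grasp_force: 10.3
```

Run:
```python
from st import *
b=bot.read_camera('side')['color'][100:230,240:350]
cv2.imwrite('pics/g.png',cv2.resize(b,None,fx=5,fy=4.5)[:,:,::-1])
```

```text
t 9.9 pos [0.5413 0.0331 0.0427] box [ 0.0021 -0.0402  0.0427] q [ 0.25  0.58 -0.54  1.99  0.44  0.69 -0.24] F [-0.5 15.4  8.1] 0.0031843093921373818
tool axes in box frame
 [[-0.003  1.     0.003]
 [ 1.     0.003  0.007]
 [ 0.007  0.003 -1.   ]]
```

View pics/g.png

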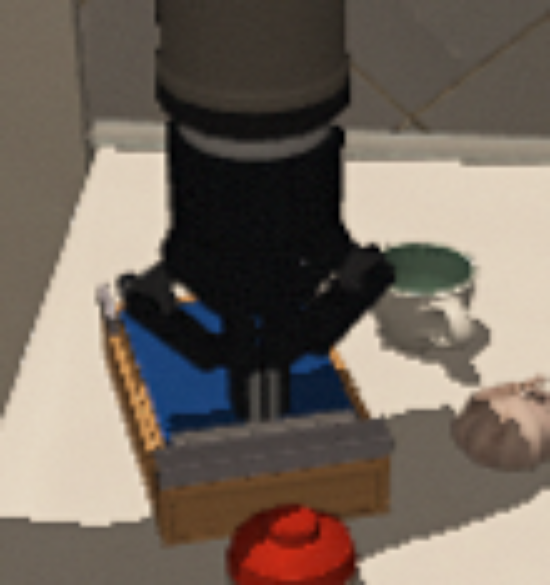

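The ridge now sits right at the lip (160–355, 415–450) and the flap lies flat. I'll push a bit more to find the end stop.

Call:
apply_moves:
  deltas:
    - [1, [-0.02, 0, 0], 0]
    - [1, [-0.035, 0, 0], 0]
    - [1, [-0.035, 0, 0], 0]
    - [1, [-0.035, 0, 0], 0]

```text
t: 10.35
eef_pos: [0.5416, 0.0327, 0.0424]
tool_rot: [-0.005, 0.585, 0.811, 0.005]
contact_force: [-9.9, 28.5, 6.8]
gripper_width: 0.0
grasp_force: 16.9
```

```bash
python3 -c "
from st import *"
```

```text
t 10.35 pos [0.5416 0.0327 0.0424] box [ 0.0022 -0.0407  0.0424] q [ 0.26  0.58 -0.54  1.98  0.44  0.69 -0.23] F [-0.6 30.2  6.8] 0.0004989138396478436
tool axes in box frame
 [[-0.008  1.     0.003]
 [ 1.     0.008  0.014]
 [ 0.014  0.003 -1.   ]]
```

Hard stop reached: 15 N more gave only 0.5 mm. Next I'll relieve the push and lift straight off.

Call:
apply_moves:
  deltas:
    - [1, [0.02, 0, 0], 0]
    - [1, [0.04, 0, 0], 0]
    - [1, [0.045, 0, -0.02], 0]
    - [1, [0.045, 0, -0.05], 0]
    - [1, [0.045, 0, -0.1], 0]
    - [1, [0.045, 0, -0.2], 0]
    - [1, [0.045, 0, -0.4], 0]
    - [1, [0.045, 0, -0.6], 0]
    - [1, [0.045, 0, -0.8], 0]
    - [1, [0.045, 0, -0.8], 0]

```text
t: 11.35
eef_pos: [0.5446, 0.0283, 0.2075]
tool_rot: [0.004, 0.589, 0.808, 0.003]
contact_force: [0.4, -0.4, -0.3]
gripper_width: 0.004
grasp_force: 0.0
```

Run:
```python
from st import *
a=bot.read_camera('scene')['color'][190:310,180:360];b=bot.read_camera('side')['color'][100:220,240:350]
cv2.imwrite('pics/i.png',np.hstack([cv2.resize(x,None,fx=2.7,fy=4) for x in (a,b)])[:,:,::-1])
```

```text
t 11.35 pos [0.5446 0.0283 0.2075] box [ 0.0038 -0.0458  0.2075] q [ 0.36  0.35 -0.65  1.87  0.26  0.99 -0.09] F [ 0.2 -0.5 -0.3] 0.0040986357936016495
tool axes in box frame
 [[ 0.003  1.     0.009]
 [ 1.    -0.003 -0.003]
 [-0.003  0.009 -1.   ]]
```

View pics/i.png

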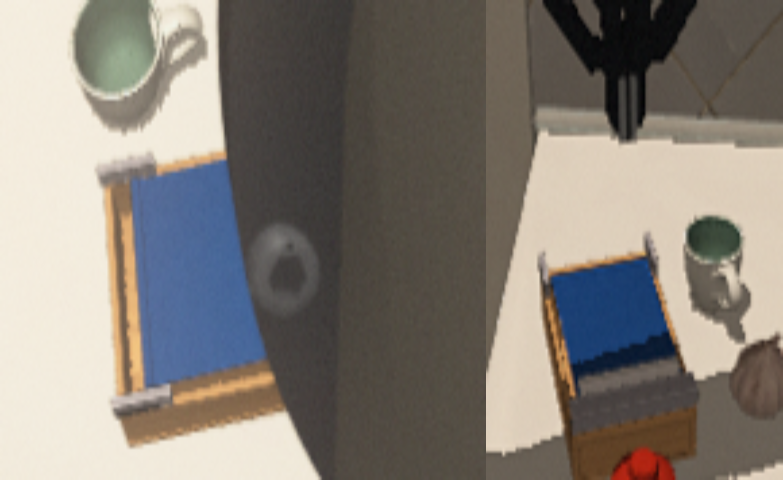

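The flap stays shut by itself with its edge under the lip. The gap at the hinge end (115–140) matches the pin's full travel, and the arm is clear. Handing in.

```bash
python3 -c "
from h import *
print(bot.hand_in())"
```

```text
the job is handed in; nothing more can be done
None
```

The spoon box is closed and handed in: the last pictures show the flap lying flat with its edge under the steel lip and staying shut with the arm clear, but the hand-in call gave no verdict.

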